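# Switch on the gel scanner with its key

## Robot

A 7-joint arm with a two-finger parallel gripper is mounted at the origin on the work surface. World frame = base frame: x ahead of the robot, y to its left, z up, the work surface at z = 0. Lengths are in mm, angles in rad, forces in N, time in s.
With the tool pointing down it reaches from about 400 to 875 mm from the base axis. Payload 19.3 kg.
Tool frame: the origin (TCP) lies midway between the tips of the shut fingers; the grasp point (between the pads) lies 19 mm behind it; x points along the fingers, y is the direction in which the jaws open and shut, and the axes are right-handed (so a half turn about x gives the same grasp; the last joint's range is limited). The gripper opens to 85 mm and grips with 20 to 120 N. Pads are 22 mm wide; open, the fingers measure 114 mm over their backs; the gripper's body (76 mm by 85 mm) begins 54 mm behind the grasp point. The pads swing forward as they close: fully open they stand 13 mm farther back than shut.
Start: joints at [-1.365, 0.521, -0.036, 1.599, 0.021, 1.021, -0.113], TCP at [170.217, 601.366, 231.291] pointing down, gripper open.
Joint ranges: [-2.91, 2.91], [-0.3, 2.13], [-1.5, 1.42], [0.17, 2.43], [-1.26, 4.41], [0.16, 1.93], [-2.52, 2.52]. Speed limits (rad/s): [1.89, 1.89, 2.39, 2.39, 3.01, 3.01, 3.01].

## Interface

Orientations are given as a unit quaternion [w, x, y, z].
In Python, from rig import r gives the robot as it stands.
- The arm moves only by the tool drive_tool, never from a script. Its argument "motion" is a list of rows, each an object of numbers: "dx", "dy", "dz": the shift along the tool's x, y, z in units of 10 cm (1.0 is 10 cm); "ax", "ay", "az": the turn, a rotation vector about the tool's x, y, z in units of pi/2 rad (1.0 is pi/2 rad). In form: [{"dx": .., "dy": .., "dz": .., "ax": .., "ay": .., "az": ..}, ...]. A call has exactly 8 rows; each row shifts and turns the pose as measured when the row begins, along the tool's axes as they then stand; what a row does not reach is not made up. A row lasts 1/8 s, in which the tool goes at most 62.5 mm and 10.7 degrees, less where a joint would pass 70% of its speed; a pose out of reach is approached as far as the arm can. A call with a number of a shift or a turn outside -1 to 1 is refused whole. A call with a gripper value outside its range is refused whole. "hand" is the gripper command: -1 is fully open, 1 is shut, values between are in proportion, set as the call begins (left out, the last holds). The fingers move at their own pace and stop on an object; "grip_force" is the grip in N (left out, the last holds). Time passes only in rows, so rows that do not move let the fingers close, or fill a call up. It gives the time, the measured TCP pose, the force and the opening at its end, in the units of the state.
- r.observe(): the state, without advancing time (a new reading comes with each control period).
- r.grab_frame(name): name is "scene" or "top" or "wrist"; returns the picture (420x560x3 uint8, blue, green, red); there is no depth.
- r.camera_model(name): a dict with "intrinsics" (3x3 intrinsics, pixels), "R" (3x3) and "t" (3): a world point X has camera coordinates R X + t; the wrist camera has in their place "tool_from_camera" (4x4, takes a point from camera to tool coordinates, whose origin is the TCP and whose axes are the tool frame's). Camera axes: x right, y down, z forward; pixel columns grow to the right and rows downward; lengths in mm; the calibration is good to about 2 mm. The wrist camera is an equidistant fisheye: a pixel r from the principal point sees the ray r / f radians off the axis. A picture is of the moment at which its call begins: read the wrist's pose just before it. camera_model takes no time and is no camera call.
- r.job_done(): hands the job in, once; it reports no verdict.
The state is a dict: "clock": time; "joints": joint angles; "qd": joint speeds; "joint_efforts": joint torques, N m; "position": TCP position; "orientation": TCP orientation; "ft_force": force on the tool from outside, world axes, zero at the start; "torque": the same for the moment, N m; "opening": finger opening in mm.
Only numpy, scipy, OpenCV 4.12 (cv2) and the standard library are available. Lean on these libraries where they do the work, as an engineer would, in place of code of your own. Each camera call takes 0.05 s, during which the arm holds its last target.

## Task

Switch the gel scanner on: take its key, which is parked upright in the tube rack, push it fully home into the key switch on the scanner's control strip, and then turn it clockwise as far as it goes. Leave the key in the switch, turned on, and do not disturb the tubes or the other things on the bench.

Things in the scene. Friction and masses are not known exactly. Their poses are not given: they have to be found in the camera images.
- key: The scanner's key, 35 g, upright in a hole of the tube rack, its shoulder resting on the rack's top. Origin: centre of the shoulder's underside, on the blade's axis; z up towards the head, x along the blade's width, y through its thickness. Shoulder 22 x 12 mm (x, y), 0 to 5 mm above the origin; neck 17 x 9 mm, 5 to 13 mm. A half turn about z makes no difference: the key fits either way round.
- key_head (a point): Centre of the key's flat black plastic head, 28 mm above the key's origin, on its axis; axes as the key's. The head is 34 mm wide (x), 10 mm thick (y) and 30 mm tall, from 13 to 43 mm above the origin, with two flat faces to grip; above it a small loop for a ring reaches 53 mm.
- key_tip (a point): End of the key's steel blade, 24 mm below the key's origin, on its axis; axes as the key's. The blade is 10 mm wide (x) and 4 mm thick (y); its last 10 mm narrow evenly to 3 x 2 mm.
- keyway (a point): Centre of the keyway at the level face of the switch's cylinder, on its axis, 128 mm above the bench. Axes turn with the cylinder: z up, x along the slot. Slot 12 mm long (x), 6 mm wide (y), 27 mm deep, its mouth flared to 15 x 10 mm over the top 4 mm. With the key fully home its shoulder rests on the face (key origin at this point). Cylinder 26 mm across in a flush 39 mm black bezel.
- key_switch (a joint): Turning angle of the key switch: 0 = OFF (slot pointing front to back of the scanner), growing clockwise seen from above to a firm stop at 1.05 rad = ON. About 0.05 N m of friction; it has no spring and stays where it is left. The key has about 0.2 rad of play each way in the slot.
- rack: Fixed plastic tube rack 204 x 76 mm (long side along x), 48 mm high, holes of 12.5 mm, 42 mm deep, 16 mm apart. Origin: centre of its underside. The key and the two loose tubes stand 48 mm apart in one row along x; tube caps reach 5 mm above the rack's top.
- scanner: Fixed flatbed gel scanner 340 (x) x 420 (y) x 125 mm high with a flat top: dark lid at the back, light control strip 84 mm deep along the front (-x). Origin: centre of its underside. The key switch is at x = -130, y = -140 mm; nothing on the strip within 50 mm of it stands higher than its bezel.
- tube_a: Small capped sample tube, loose, in a hole of the rack. Origin at the underside of its rim, at the rack's top. Leave it alone.
- tube_b: A second such tube. Leave it alone.
- pipette: Pipette lying on the scanner's lid, 240 mm long along x, 33 mm high. Origin: under its middle, on the lid (126.5 mm above the bench). Leave it alone.
- marker: Marker pen lying on the bench, 140 mm long along x, 17 mm high. Origin: on the bench under its middle. Leave it alone.
- cupboard_key: Small brass cupboard key lying flat on the bench, 47 mm long, 3 mm thick. Origin: on the bench under its ring. Not the scanner's key; leave it alone.
- conical_tube: Capped conical tube lying on the bench, 114 mm long along x, 21 mm high. Origin: on the bench under its middle. Leave it alone.
Things that resemble listed ones, but are neither listed nor needed, are in the scene too. What is shaped like the key but blue is not meant.

How it is judged (in metres and radians):
On the way:
1. the key is fully home in the switch while the switch is still OFF (horizontal distance between key and keyway below 0.004 m and z of key in the frame of keyway between -0.003 and 0.003 m and angle between the x axis of key and the x axis of keyway, either way round below 0.3 rad and angle between key's own z axis and vertical below 0.12 rad and value of joint key_switch below 0.35 rad), for 0.1 s.
At the end, for the whole second after the job is handed in: The key switch is turned at least 0.92 rad of its 1.05 rad and at rest; the key stands upright (within 0.15 rad) and still in the keyway, its shoulder within 4 mm of the cylinder's face and its axis within 4 mm of the cylinder's (value of joint key_switch above 0.92 rad and velocity of joint key_switch below 0.05 rad/s and horizontal distance between key and keyway below 0.004 m and z of key in the frame of keyway between -0.003 and 0.004 m and angle between the x axis of key and the x axis of keyway, either way round below 0.3 rad and angle between key's own z axis and vertical below 0.15 rad and linear speed of key below 0.02 m/s); the robot touches nothing.
It fails at once if a tube in the rack is moved more than 20 mm (distance of any of tube_a, tube_b from where it was at the start of the episode above 0.02 m).
It fails at once if the pipette, the marker, the cupboard key or the conical tube is moved more than 20 mm (distance of any of pipette, marker, cupboard_key, conical_tube from where it was at the start of the episode above 0.02 m).
It also fails if it takes over 48 s, if anything falls off the work surface, if the arm or the gripper's body presses on something with over 40 N, if the wrist force passes 120 N, or if a joint passes its speed limit or range.

## Working session

There is one attempt and no reset: what is moved stays moved. The work goes in short steps, Python scripts to look and compute and a tool call to move; the robot and the scene stay as the last step left them, time stands still between calls to the robot, and variables do not carry over. Pictures are saved under pics/ and viewed, and the job is handed in when it is done.

Besides the shell and the picture viewer there is one more tool, called after "Call:" as name(argument=value, ...), one argument or row to a line, values as JSON. drive_tool: Moves the arm, as the interface text tells. Shifts and turns lie within -1 to 1; 1 stands for 10 cm of shift or pi/2 rad of turn. Its arguments: {"type":"object","properties":{"motion":{"type":"array","items":{"type":"object","properties":{"dx":{"type":"number"},"dy":{"type":"number"},"dz":{"type":"number"},"ax":{"type":"number"},"ay":{"type":"number"},"az":{"type":"number"}}}},"hand":{"type":"number"},"grip_force":{"type":"number"}},"required":["motion"]}

```bash
mkdir -p pics; ls; python3 - <<'E'
from rig import r
import cv2, numpy as np
print(r.observe())
for n in ["scene","top","wrist"]:
    m=r.camera_model(n); print(n,{k:np.round(np.array(v),4).tolist() for k,v in m.items()})
    cv2.imwrite(f"pics/{n}0.png",r.grab_frame(n))
E
```

```text
pics
{'clock': 0.0, 'joints': array([-1.36518181,  0.52202468, -0.03639721,  1.59999924,  0.02118719,
        1.02111378, -0.11281537]), 'qd': array([-0.0012041 ,  0.00192756,  0.00077687, -0.00057652,  0.0013977 ,
       -0.00117546, -0.00111008]), 'joint_efforts': array([ 1.02288239e-03, -9.27113271e+01,  1.98077068e+00, -3.69916248e+01,
        1.79238390e-02,  8.47980904e-03, -5.36359096e-06]), 'position': array([170.10661315, 601.04881027, 230.72144137]), 'orientation': array([ 0.70035152,  0.0967881 ,  0.70043781, -0.09760473]), 'ft_force': array([-0.04951096,  0.04865597,  0.23035073]), 'torque': array([-0.01464133,  0.01359154, -0.02053245]), 'opening': 85.45268559889679}
scene {'intrinsics': [[467.7509, 0.0, 274.519], [0.0, 467.7509, 210.4997], [0.0, 0.0, 1.0]], 'R': [[-0.6236, 0.7817, 0.003], [0.6361, 0.5096, -0.5793], [-0.4544, -0.3594, -0.8151]], 't': [353.1442, -245.2983, 1282.6833]}
top {'intrinsics': [[407.6632, 0.0, 281.8433], [0.0, 407.6632, 205.0932], [0.0, 0.0, 1.0]], 'R': [[-0.0245, -0.9996, -0.0115], [-0.9873, 0.026, -0.1568], [0.1571, 0.0075, -0.9876]], 't': [-4.9673, 525.2555, 838.4672]}
wrist {'intrinsics': [[325.1923, 0.0, 281.0014], [0.0, 325.1923, 211.6184], [0.0, 0.0, 1.0]], 'tool_from_camera': [[0.0001, -0.3104, 0.9506, -142.6116], [1.0, -0.0006, -0.0003, -0.1884], [0.0007, 0.9506, 0.3104, -79.4736], [0.0, 0.0, 0.0, 1.0]]}
```

View pics/scene0.png

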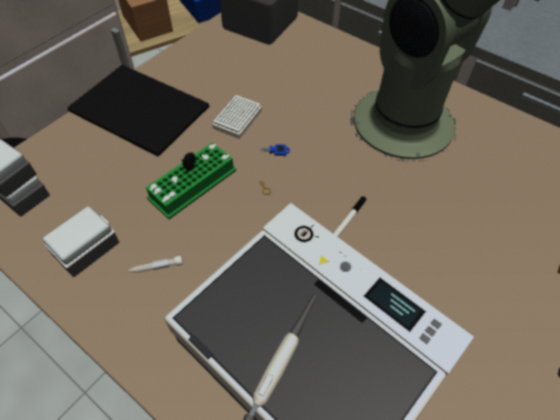

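View pics/top0.png

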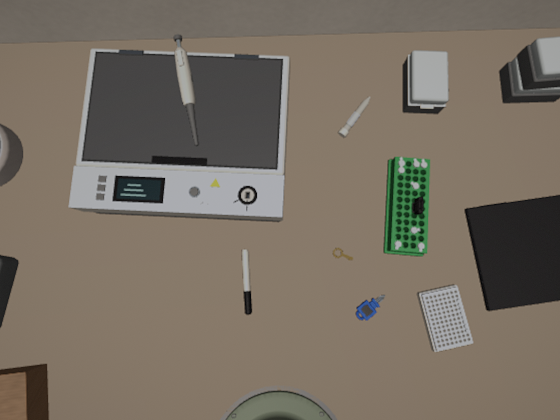

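View pics/wrist0.png

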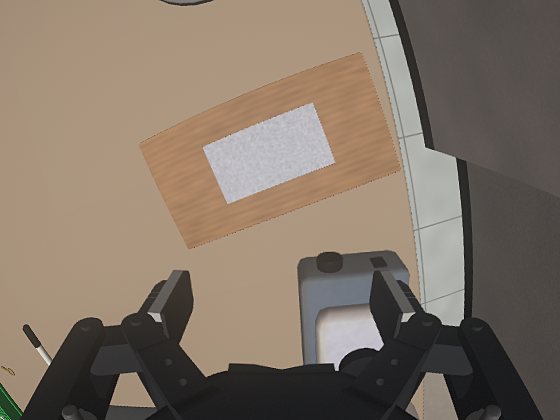

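The top view shows the rack at about (408,206) with the black-headed key at (419,207). The switch is at (248,195), the blue decoy at (368,310), the marker at (247,280) and the pipette at (187,90). The arm is out of view. I'll zoom in and measure.

```bash
cat > h.py <<'E'
import numpy as np, cv2
from rig import r
from scipy.spatial.transform import Rotation as Rot
def ray(n,uv):
    m=r.camera_model(n);K=np.array(m["intrinsics"]);R=np.array(m["R"]);t=np.array(m["t"])
    d=R.T@np.linalg.inv(K)@np.array([uv[0],uv[1],1.]);return -R.T@t,d/np.linalg.norm(d)
def onz(n,uv,z):
    c,d=ray(n,uv);return c+d*(z-c[2])/d[2]
def proj(n,X):
    m=r.camera_model(n);p=np.array(m["intrinsics"])@(np.array(m["R"])@X+np.array(m["t"]));return p[:2]/p[2]
def tri(a,b):
    (c1,d1),(c2,d2)=a,b
    A=np.stack([d1,-d2],1);s=np.linalg.lstsq(A,c2-c1,rcond=None)[0]
    p,q=c1+s[0]*d1,c2+s[1]*d2;return (p+q)/2,np.linalg.norm(p-q)
def toolpose(s=None):
    s=s or r.observe();w,x,y,z=s["orientation"];return Rot.from_quat([x,y,z,w]).as_matrix(),np.array(s["position"])
def wray(uv,pose):
    m=r.camera_model("wrist");K=np.array(m["intrinsics"]);T=np.array(m["tool_from_camera"])
    v=np.array([(uv[0]-K[0,2])/K[0,0],(uv[1]-K[1,2])/K[1,1]]);th=np.linalg.norm(v)
    d=np.array([*(v/th*np.sin(th)),np.cos(th)]) if th>0 else np.array([0,0,1.])
    Rt,p=pose;return Rt@T[:3,3]+p,Rt@T[:3,:3]@d
def wproj(X,pose):
    m=r.camera_model("wrist");K=np.array(m["intrinsics"]);T=np.array(m["tool_from_camera"])
    Rt,p=pose;c=T[:3,:3].T@(Rt.T@(X-p)-T[:3,3]);th=np.arctan2(np.hypot(c[0],c[1]),c[2])
    u=c[:2]/np.hypot(c[0],c[1])*th;return np.array([K[0,0]*u[0]+K[0,2],K[1,1]*u[1]+K[1,2]])
E
python3 - <<'E'
from h import *
im=cv2.imread("pics/top0.png")
a=cv2.resize(im[150:260,375:445],None,fx=5,fy=5,interpolation=cv2.INTER_CUBIC)
b=cv2.resize(im[160:230,200:300],None,fx=4,fy=4,interpolation=cv2.INTER_CUBIC)
s=cv2.imread("pics/scene0.png")
c=cv2.resize(s[140:220,140:245],None,fx=4,fy=4,interpolation=cv2.INTER_CUBIC)
o=np.zeros((600,800,3),np.uint8);o[:550,:350]=a;o[:280,360:760]=b;o[280:600,360:780]=c
cv2.imwrite("pics/z1.png",o)
# rack corners: green mask
for n,i,z in(("top",im,48),("scene",s,48)):
    hsv=cv2.cvtColor(i,cv2.COLOR_BGR2HSV);m=cv2.inRange(hsv,(45,100,40),(80,255,255))
    cs=max(cv2.findContours(m,0,2)[0],key=cv2.contourArea);R=cv2.minAreaRect(cs);print(n,R,[onz(n,p,z).round(0)[:2] for p in cv2.boxPoints(R)])
# key head black in rack
m=(im.max(2)<60).astype(np.uint8);m[:,:410]=0;m[:,430:]=0;m[:185]=0;m[225:]=0
n,l,st,ce=cv2.connectedComponentsWithStats(m);print(st,ce)
print("switch",onz("top",(248,195),128), onz("scene",(304,233),128))
E
```

```text
top ((407.04638671875, 206.02603149414062), (42.33298873901367, 97.08047485351562), 2.726310968399048) [array([ 416., -229.]), array([ 625., -252.]), array([ 618., -344.]), array([ 409., -317.])]
scene ((190.38858032226562, 179.80323791503906), (38.644901275634766, 91.67366790771484), 55.7131233215332) [array([ 629., -343.]), array([ 398., -319.]), array([ 443., -207.]), array([ 659., -239.])]
[[     0      0    560    420 234915]
 [   421    185      4      4     13]
 [   413    191      4      5     15]
 [   412    192     13     27    231]
 [   412    221      4      4     14]
 [   420    221      4      4     12]] [[279.3320733  209.50411   ]
 [422.38461538 186.38461538]
 [414.46666667 193.13333333]
 [417.98268398 206.1991342 ]
 [413.5        222.5       ]
 [421.25       222.91666667]]
switch [532.88220784  46.59191111 128.        ] [533.6133231   47.52815094 128.        ]
```

View pics/z1.png

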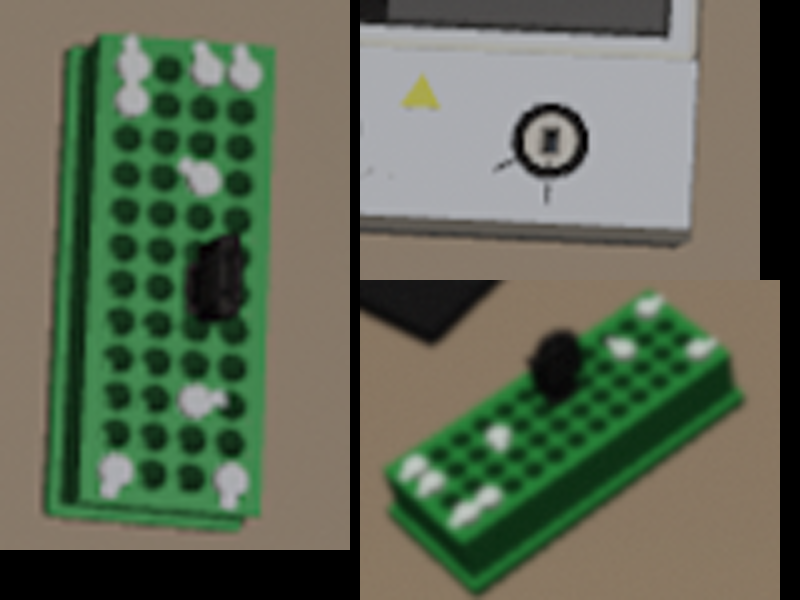

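The switch reads (533,47) from top and (534,48) from scene, so the two views agree. The slot lies front to back. Next I'll get the tool axes, the row line of the tubes, and the scanner's yaw.

```bash
python3 - <<'E'
from h import *
R,p=toolpose();print(R.round(3),p)
def z1(u,v):return 375+u/5+(-.4),150+v/5-.4
ta=onz("top",z1(203,178),53);tb=onz("top",z1(196,401),53);print(ta,tb,(ta+tb)/2,np.linalg.norm(ta-tb),np.degrees(np.arctan2(*(ta-tb)[1::-1])))
for p_ in [(134,68),(245,72),(232,478),(116,470)]: print(onz("top",z1(*p_),53).round(1))
im=cv2.imread("pics/top0.png");hsv=cv2.cvtColor(im,cv2.COLOR_BGR2HSV)
# scanner strip front edge: columns 80..275
g=cv2.cvtColor(im,cv2.COLOR_BGR2GRAY)
m=cv2.inRange(hsv,(100,0,120),(140,80,255));print((m>0).sum())
pts=[]
for u in range(90,275,5):
    col=g[200:225,u].astype(int);pts.append((u,200+np.argmin(np.diff(col))+.5))
pts=np.array(pts);k=np.polyfit(pts[:,0],pts[:,1],1);print(k,np.abs(np.polyval(k,pts[:,0])-pts[:,1]).max())
a,b=[onz("top",(u,np.polyval(k,u)),125) for u in(90,270)];print(a,b,np.degrees(np.arctan2((a-b)[0],(b-a)[1]*-1)))
E
```

```text
[[-0.     0.272  0.962]
 [-0.001  0.962 -0.272]
 [-1.    -0.001  0.   ]] [170.19410148 601.12423588 230.87435883]
[ 558.64985983 -304.52092917   53.        ] [ 463.24854655 -294.35634048   53.        ] [ 510.94920319 -299.43863482   53.        ] 95.94128120686692 -6.081668621623173
[ 607.8 -278.5   53. ]
[ 604.7 -326.1   53. ]
[ 430.7 -306.9   53. ]
[ 435.2 -258.9   53. ]
10290
[2.03413940e-02 2.07541252e+02] 12.126600284495055
[513.0906086  356.80221552 125.        ] [496.63668202   4.44906216 125.        ] 2.6736136122409007
```

Call:
drive_tool(
  motion=[
    {"dy":-0.3,"dz":0.5},
    {"dy":-0.3,"dz":0.5},
    {"dy":-0.3,"dz":0.5},
    {"dy":-0.3,"dz":0.5},
    {"dy":-0.35,"dz":0.45},
    {"dy":-0.35,"dz":0.45},
    {"dy":-0.35,"dz":0.4},
    {"dy":-0.4,"dz":0.4},
  ],
  hand=-1,
)

```text
$.motion[0]: bad value
```

Call:
drive_tool(
  motion=[
    {"dx":0,"dy":-0.3,"dz":0.5,"ax":0,"ay":0,"az":0},
    {"dx":0,"dy":-0.3,"dz":0.5,"ax":0,"ay":0,"az":0},
    {"dx":0,"dy":-0.3,"dz":0.5,"ax":0,"ay":0,"az":0},
    {"dx":0,"dy":-0.3,"dz":0.5,"ax":0,"ay":0,"az":0},
    {"dx":0,"dy":-0.35,"dz":0.45,"ax":0,"ay":0,"az":0},
    {"dx":0,"dy":-0.35,"dz":0.45,"ax":0,"ay":0,"az":0},
    {"dx":0,"dy":-0.35,"dz":0.4,"ax":0,"ay":0,"az":0},
    {"dx":0,"dy":-0.4,"dz":0.4,"ax":0,"ay":0,"az":0},
  ],
  hand=-1,
)

```text
clock: 1.15
position: [460.0, 237.7, 229.3]
orientation: [0.7, 0.094, 0.701, -0.095]
ft_force: [1.5, 0.7, -0.1]
opening: 85.6
```

Call:
drive_tool(
  motion=[
    {"dx":0,"dy":-0.25,"dz":0.05,"ax":0,"ay":0,"az":0},
    {"dx":0,"dy":-0.3,"dz":0.05,"ax":0,"ay":0,"az":0},
    {"dx":0,"dy":-0.3,"dz":0.05,"ax":0,"ay":0,"az":0},
    {"dx":0,"dy":-0.3,"dz":0.05,"ax":0,"ay":0,"az":0},
    {"dx":0,"dy":-0.3,"dz":0.05,"ax":0,"ay":0,"az":0},
    {"dx":0,"dy":-0.3,"dz":0.05,"ax":0,"ay":0,"az":0},
    {"dx":0,"dy":-0.1,"dz":0.0,"ax":0,"ay":0,"az":0},
    {"dx":0,"dy":0,"dz":0,"ax":0,"ay":0,"az":0},
  ],
)

```text
clock: 2.15
position: [439.3, 41.4, 229.1]
orientation: [0.7, 0.096, 0.701, -0.098]
ft_force: [-0.3, 0.7, 0.3]
opening: 85.6
```

```bash
python3 - <<'E'
from h import *
s=r.observe();P=toolpose(s);im=r.grab_frame("wrist");cv2.imwrite("pics/w1.png",im);np.savez("w1.npz",R=P[0],p=P[1])
print(s["clock"],s["position"]);print(P[0].round(3))
print(wproj(np.array([533,47,128.]),P))
E
```

```text
2.15 [439.32584186  41.37546364 229.12304299]
[[-0.002  0.273  0.962]
 [-0.002  0.962 -0.273]
 [-1.    -0.003 -0.001]]
[316.04653231 305.15682431]
```

View pics/w1.png

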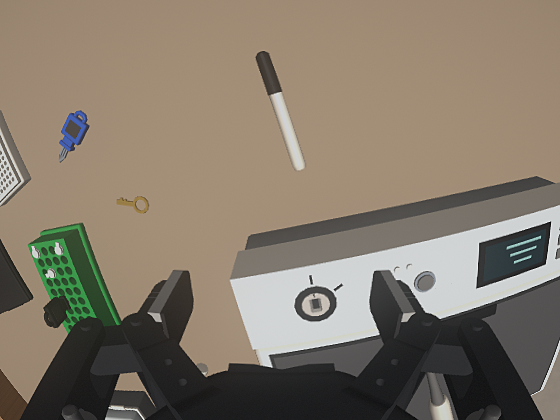

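The wrist view shows the switch at about (316,303), where I predicted (316,305). The slot is visible, along with the OFF and ON tick marks. Now I'll measure the keyway precisely.

```bash
python3 - <<'E'
from h import *
d=np.load("w1.npz");P=(d["R"],d["p"]);im=cv2.imread("pics/w1.png");g=cv2.cvtColor(im,cv2.COLOR_BGR2GRAY)
def onW(uv,z):
    c,v=wray(uv,P);return c+v*(z-c[2])/v[2]
# rectified orthophoto at z=128, 0.25mm/px
X,Y=np.meshgrid(np.arange(500,570,.25),np.arange(10,85,.25),indexing="ij")
uv=np.array([wproj(np.array([x,y,128.]),P) for x,y in zip(X.ravel(),Y.ravel())]).reshape(*X.shape,2).astype(np.float32)
o=cv2.remap(im,uv[...,0],uv[...,1],cv2.INTER_CUBIC);cv2.imwrite("pics/o1.png",cv2.resize(o,None,fx=2,fy=2))
go=cv2.cvtColor(o,cv2.COLOR_BGR2GRAY)
m=(go<70).astype(np.uint8);n,l,st,ce=cv2.connectedComponentsWithStats(m)
for i in range(1,n):
    if st[i,4]>100:
        c=cv2.findContours((l==i).astype(np.uint8),0,2)[0][0];rr=cv2.minAreaRect(c);e=cv2.fitEllipse(c) if len(c)>5 else None
        print(st[i,4]*.0625,"c",500+.25*ce[i][1],10+.25*ce[i][0],"rect",rr,"ell",e and (500+.25*e[0][1],10+.25*e[0][0],np.array(e[1])*.25))
# front edge of top: brightness jump along columns
pts=[]
for u in list(range(240,300,4)):
    col=g[225:285,u].astype(int);pts.append((u,225+np.argmax(np.diff(col))+.5))
w=np.array([onW(p,125)[:2] for p in pts]);print(w.round(1)[::3].tolist());
k=np.polyfit(w[:,1],w[:,0],1);print("edge",k,np.degrees(np.arctan(k[0])))
E
```

```text
Traceback (most recent call last):
  File "h.py", line 23, in wproj
    m=r.camera_model("wrist");K=np.array(m["intrinsics"]);T=np.array(m["tool_from_camera"])
ValueError: time passes only in moves, steps and waits
```

```bash
sed -i 's/r\.camera_model(\(n\|"wrist"\))/cam(\1)/; s/^from scipy/from functools import lru_cache\n@lru_cache(None)\ndef cam(n): return r.camera_model(n)\nfrom scipy/' h.py; grep -n cam h.py | head; cat > sw.py <<'E'
from h import *
def meas(npz,png,c0,thr=75):
    d=np.load(npz);P=(d["R"],d["p"]);im=cv2.imread(png);g=cv2.cvtColor(im,cv2.COLOR_BGR2GRAY)
    F=6;x0,y0=int(c0[0])-35,int(c0[1])-32
    G=cv2.resize(g[y0:y0+64,x0:x0+70],None,fx=F,fy=F,interpolation=cv2.INTER_CUBIC)
    def onW(uv,z):
        c,v=wray(uv,P);return (c+v*(z-c[2])/v[2])[:2]
    m=(G<thr).astype(np.uint8);n,l,st,ce=cv2.connectedComponentsWithStats(m)
    for i in range(1,n):
        if st[i,4]<60: continue
        c=cv2.findContours((l==i).astype(np.uint8),cv2.RETR_EXTERNAL,cv2.CHAIN_APPROX_NONE)[0][0][:,0]
        w=np.array([onW(((q[0]+.5)/F-.5+x0,(q[1]+.5)/F-.5+y0),128) for q in c]).astype(np.float32)
        rr=cv2.minAreaRect(w);box=cv2.boxPoints(rr);e=[box[1]-box[0],box[2]-box[1]];L=max(e,key=np.linalg.norm)
        print(len(w),"rect",np.round(rr[0],1),np.round(rr[1],1),"long-axis yaw",np.degrees(np.arctan2(L[1],L[0])).round(1),"ell",[np.round(q,1) for q in cv2.fitEllipse(w)])
    cv2.imwrite("pics/sw_zoom_%s"%png.split('/')[-1],cv2.resize(im[y0:y0+64,x0:x0+70],None,fx=F,fy=F,interpolation=cv2.INTER_CUBIC))
    return onW,g
E
python3 - <<'E'
from sw import *
onW,g=meas("w1.npz","pics/w1.png",(316,303))
pts=[]
for u in list(range(240,300,4)):
    col=g[225:285,u].astype(int);pts.append((u,225+np.argmax(np.diff(col))+.5))
w=np.array([onW(p,125) for p in pts]);print(w.round(1)[::3].tolist());
k=np.polyfit(w[:,1],w[:,0],1);print("edge yaw",-np.degrees(np.arctan(k[0])))
E
```

```text
5:def cam(n): return r.camera_model(n)
8:    m=cam(n);K=np.array(m["intrinsics"]);R=np.array(m["R"]);t=np.array(m["t"])
13:    m=cam(n);p=np.array(m["intrinsics"])@(np.array(m["R"])@X+np.array(m["t"]));return p[:2]/p[2]
21:    m=cam("wrist");K=np.array(m["intrinsics"]);T=np.array(m["tool_from_camera"])
26:    m=cam("wrist");K=np.array(m["intrinsics"]);T=np.array(m["tool_from_camera"])
106 rect [505.1  48.6] [1.4 8.4] long-axis yaw -5.1 ell [array([505.1,  48.6]), array([ 1.3, 10.3]), np.float64(85.5)]
106 rect [519.7  69.7] [1.9 8.3] long-axis yaw -64.1 ell [array([519.7,  69.7]), array([ 1.7, 11. ]), np.float64(25.3)]
658 rect [531.5  46.7] [37.  37.3] long-axis yaw -17.4 ell [array([531.7,  46.6]), array([37. , 37.4]), np.float64(87.5)]
156 rect [530.8  46.8] [5.  9.8] long-axis yaw -3.1 ell [array([530.8,  46.8]), array([ 5.1, 11.5]), np.float64(87.0)]
[[488.5, -10.4], [489.3, 0.4], [490.1, 11.1], [491.0, 21.6], [491.0, 32.3]]
edge yaw -3.815132046460156
```

View pics/sw_zoom_w1.png

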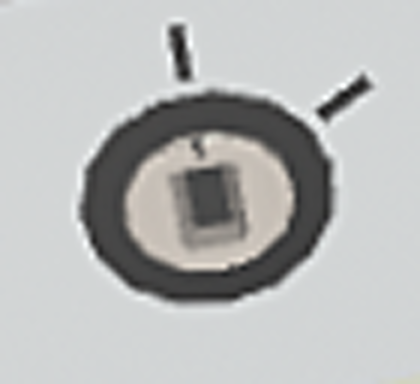

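The wrist view puts the switch at (531.6,46.6), and the other cameras at (533,46.6) and (533.6,47.5). The scanner yaw is about -4° from both the front edge and the OFF tick. Now to the key.

Call:
drive_tool(
  motion=[
    {"dx":0,"dy":-0.45,"dz":0.12,"ax":0,"ay":0,"az":0},
    {"dx":0,"dy":-0.5,"dz":0.12,"ax":0,"ay":0,"az":0},
    {"dx":0,"dy":-0.5,"dz":0.12,"ax":0,"ay":0,"az":0},
    {"dx":0,"dy":-0.5,"dz":0.12,"ax":0,"ay":0,"az":0},
    {"dx":0,"dy":-0.5,"dz":0.12,"ax":0,"ay":0,"az":0},
    {"dx":0,"dy":-0.5,"dz":0.12,"ax":-0.05,"ay":0,"az":0},
    {"dx":0,"dy":-0.25,"dz":0.1,"ax":-0.06,"ay":0,"az":0},
    {"dx":0,"dy":0,"dz":0,"ax":0,"ay":0,"az":0},
  ],
)

```text
clock: 3.2
position: [441.4, -289.3, 228.9]
orientation: [0.706, 0.029, 0.707, -0.029]
ft_force: [0.3, -0.1, -0.5]
opening: 85.5
```

```bash
python3 - <<'E'
from h import *
s=r.observe();P=toolpose(s);im=r.grab_frame("wrist");cv2.imwrite("pics/w2.png",im);np.savez("w2.npz",R=P[0],p=P[1])
print(s["clock"],s["position"],s["joints"].round(2));print(P[0].round(3))
print(wproj(np.array([511,-299.5,91.]),P))
E
```

```text
3.2 [ 441.4084492  -289.31657592  228.86402234] [ 0.27  0.38  0.26  1.87 -0.12  0.91  2.07]
[[-0.     0.081  0.997]
 [-0.001  0.997 -0.081]
 [-1.    -0.001 -0.   ]]
[276.88521039 268.42144482]
```

View pics/w2.png

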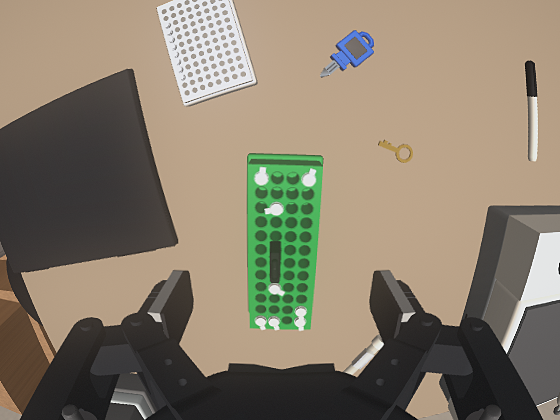

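The wrist view shows the key as a dark, narrow bar from about (275,240) to (275,285). The two row tubes sit at (276,209) and (275,290). I'll zoom in on it.

```bash
python3 - <<'E'
from h import *
d=np.load("w2.npz");P=(d["R"],d["p"]);im=cv2.imread("pics/w2.png")
x0,y0,F=240,190,7;crop=im[y0:y0+110,x0:x0+80]
cv2.imwrite("pics/z2.png",cv2.resize(crop,None,fx=5,fy=5,interpolation=cv2.INTER_CUBIC))
def onW(uv,z):
    c,v=wray(uv,P);return (c+v*(z-c[2])/v[2])[:2]
G=cv2.resize(crop,None,fx=F,fy=F,interpolation=cv2.INTER_CUBIC)
m=(G.max(2)<75).astype(np.uint8);m=cv2.morphologyEx(m,cv2.MORPH_OPEN,np.ones((15,15)))
n,l,st,ce=cv2.connectedComponentsWithStats(m)
for i in range(1,n):
    if st[i,4]<3000: continue
    c=cv2.findContours((l==i).astype(np.uint8),0,1)[0][0][:,0]
    rr=cv2.minAreaRect(c.astype(np.float32));print(st[i],"px rect",np.array(rr[0])/F+[x0,y0],np.array(rr[1])/F,rr[2])
    w=np.array([onW(((q[0]+.5)/F-.5+x0,(q[1]+.5)/F-.5+y0),91) for q in c]).astype(np.float32)
    rr=cv2.minAreaRect(w);print("z91",np.round(rr[0],1),np.round(rr[1],1),rr[2])
hsv=cv2.cvtColor(im,cv2.COLOR_BGR2HSV)
m=cv2.inRange(hsv,(0,0,170),(180,60,255));n,l,st,ce=cv2.connectedComponentsWithStats(m)
for i in range(1,n):
    if 15<st[i,4]<300 and 245<ce[i][0]<325 and 150<ce[i][1]<335: print(st[i],ce[i].round(1),onW(ce[i],53).round(1))
# rack hole edges: green top contour at z=48
gm=cv2.inRange(hsv,(45,80,120),(80,255,255));c=max(cv2.findContours(gm,0,2)[0],key=cv2.contourArea)[:,0]
w=np.array([onW(q,48) for q in c]).astype(np.float32);print("rack",cv2.minAreaRect(w))
E
```

```text
[  211   359    72   290 19152] px rect [275.13827079 261.93156215] [10.12252917 41.3532802 ] 0.6095064878463745
z91 [ 504.  -301.1] [ 9.6 45. ] 83.98001098632812
[254 167  15  18 186] [261.3 176.3] [ 427.1 -308.4]
[302 168  14  19 183] [309.  177.9] [ 432.6 -260.9]
[264 202  20  13 169] [274.4 208.9] [ 462.2 -298.3]
[269 283  16  13 121] [275.8 289.4] [ 558.3 -305.4]
[294 306  13  26 203] [300.2 318.3] [ 602.3 -279.8]
[255 318  12  13  99] [260.7 323.1] [ 605.8 -328.1]
[268 318  12  13 103] [274.2 323.1] [ 607.  -311.7]
rack ((514.3654174804688, -294.7064208984375), (76.89804077148438, 214.12767028808594), 83.6180419921875)
```

View pics/z2.png

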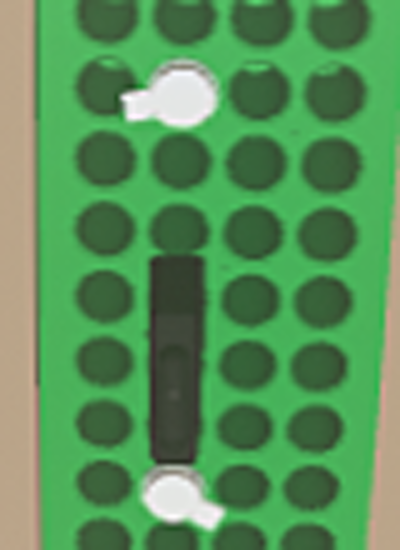

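```bash
python3 - <<'E'
from h import *
d=np.load("w2.npz");P=(d["R"],d["p"])
def onW(uv,z):
    c,v=wray(uv,P);return (c+v*(z-c[2])/v[2])[:2]
a=onW((275.2,190+316/5-.4),91);b=onW((274.6,190+463/5-.4),91);print(a,b,(a+b)/2)
t=[onW((240+183/5-.4,190+97/5-.4),53),onW((240+174/5-.4,190+495/5-.4),53)];print(t,(t[0]+t[1])/2)
K=np.array([511,-301.]);R,p=P;D=np.array([*(K-p[:2]),57-p[2]]);print("tool delta to grasp",R.T@D)
E
```

```text
[ 494.0424495  -299.62507204] [ 526.39403277 -303.13309219] [ 510.21824113 -301.37908211]
[array([ 462.53474381, -296.46529459]), array([ 557.14013455, -306.8654547 ])] [ 509.83743918 -301.66537464]
tool delta to grasp [171.86289928  -5.82688788  70.3272333 ]
```

The key axis is at about (510.5,-301) with yaw -6.2°, and the head span of 32–34 mm matches its given size. The tube spacing of 95–96 mm also fits. I'll descend in two stages.

Call:
drive_tool(
  motion=[
    {"dx":0,"dy":-0.02,"dz":0.3,"ax":0.018,"ay":0,"az":0},
    {"dx":0,"dy":-0.02,"dz":0.3,"ax":0,"ay":0,"az":0},
    {"dx":0.1,"dy":-0.02,"dz":0.1,"ax":0,"ay":0,"az":0},
    {"dx":0.3,"dy":0,"dz":0,"ax":0,"ay":0,"az":0},
    {"dx":0.3,"dy":0,"dz":0,"ax":0,"ay":0,"az":0},
    {"dx":0.3,"dy":0,"dz":0,"ax":0,"ay":0,"az":0},
    {"dx":0.2,"dy":0,"dz":0,"ax":0,"ay":0,"az":0},
    {"dx":0,"dy":0,"dz":0,"ax":0,"ay":0,"az":0},
  ],
)

```text
clock: 4.25
position: [513.1, -288.9, 102.9]
orientation: [0.705, 0.039, 0.707, -0.037]
ft_force: [0.6, -0.0, 0.4]
opening: 85.4
```

```bash
python3 - <<'E'
from h import *
s=r.observe();P=toolpose(s);im=r.grab_frame("wrist");cv2.imwrite("pics/w3.png",im);np.savez("w3.npz",R=P[0],p=P[1])
print(s["clock"],s["position"],s["joints"].round(2));print(P[0].round(3))
R,p=P;print("tool delta to grasp",R.T@(np.array([510.5,-301,57])-p), "yaw y",np.degrees(np.arctan2(R[1,1],R[0,1])))
E
```

```text
4.25 [ 513.07105164 -288.88784761  102.89696526] [ 0.27  0.64  0.21  1.81 -0.19  0.72  2.04]
[[-0.003  0.107  0.994]
 [ 0.004  0.994 -0.107]
 [-1.     0.004 -0.004]]
tool delta to grasp [ 45.85141731 -12.50226753  -1.0894032 ] yaw y 83.83752460603719
```

View pics/w3.png

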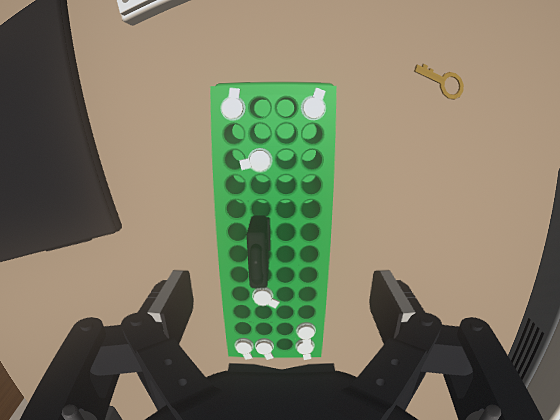

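The wrist view shows the key head at (258,250), left of the jaw centreline (281). The tool is about 12.5 mm too far in y, so I'll correct that before going down.

Call:
drive_tool(
  motion=[
    {"dx":0,"dy":-0.07,"dz":-0.01,"ax":0,"ay":0,"az":0},
    {"dx":0,"dy":-0.06,"dz":0,"ax":0,"ay":0,"az":0},
    {"dx":0,"dy":0,"dz":0,"ax":0,"ay":0,"az":0},
    {"dx":0,"dy":0,"dz":0,"ax":0,"ay":0,"az":0},
    {"dx":0,"dy":0,"dz":0,"ax":0,"ay":0,"az":0},
    {"dx":0,"dy":0,"dz":0,"ax":0,"ay":0,"az":0},
    {"dx":0,"dy":0,"dz":0,"ax":0,"ay":0,"az":0},
    {"dx":0,"dy":0,"dz":0,"ax":0,"ay":0,"az":0},
  ],
)

```text
clock: 5.3
position: [512.0, -303.0, 106.5]
orientation: [0.706, 0.039, 0.706, -0.037]
ft_force: [-0.2, -0.7, -0.4]
opening: 85.5
```

```bash
python3 - <<'E'
from h import *
s=r.observe();P=toolpose(s);im=r.grab_frame("wrist");cv2.imwrite("pics/w4.png",im);np.savez("w4.npz",R=P[0],p=P[1])
print(s["clock"],s["position"])
R,p=P;print("tool delta to grasp",R.T@(np.array([510.5,-301,57])-p), "yaw y",np.degrees(np.arctan2(R[1,1],R[0,1])))
x0,y0,F=200,140,5
cv2.imwrite("pics/z4.png",cv2.resize(im[y0:y0+115,x0:x0+130][:,:],None,fx=F,fy=F,interpolation=cv2.INTER_CUBIC)) if 0 else cv2.imwrite("pics/z4.png",cv2.resize(im[190:310,220:340],None,fx=5,fy=5,interpolation=cv2.INTER_CUBIC))
E
```

```text
5.3 [ 511.99337071 -303.01518927  106.47870475]
tool delta to grasp [49.48151327  1.7149512  -1.7527562 ] yaw y 83.82719309889853
```

View pics/z4.png

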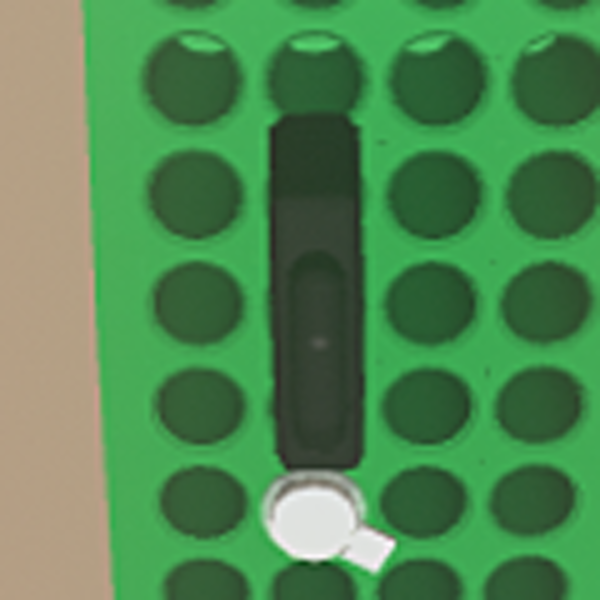

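```bash
python3 - <<'E'
from h import *
d=np.load("w4.npz");P=(d["R"],d["p"]);R,p=P
def onW(uv,z):
    c,v=wray(uv,P);return (c+v*(z-c[2])/v[2])
a=onW((220+315/5-.4,190+193/5-.4),91);b=onW((220+321/5-.4,190+468/5-.4),91);m=(a+b)/2;print(a,b,m,np.linalg.norm(a-b),np.degrees(np.arctan2(*(b-a)[1::-1])))
m[2]=57;print(R.T@(m-p))
E
```

```text
[ 493.36994158 -300.42726808   91.        ] [ 526.42450893 -303.28449576   91.        ] [ 509.89722526 -301.85588192   91.        ] 33.177826522082675 -4.940351308799686
[49.4786184   0.79921979 -2.26000254]
```

Call:
drive_tool(
  motion=[
    {"dx":0.1,"dy":0.01,"dz":-0.02,"ax":0,"ay":0,"az":0},
    {"dx":0.12,"dy":0,"dz":0,"ax":0,"ay":0,"az":0},
    {"dx":0.12,"dy":0,"dz":0,"ax":0,"ay":0,"az":0},
    {"dx":0.1,"dy":0,"dz":0,"ax":0,"ay":0,"az":0},
    {"dx":0.03,"dy":0,"dz":0,"ax":0,"ay":0,"az":0},
    {"dx":0,"dy":0,"dz":0,"ax":0,"ay":0,"az":0},
    {"dx":0,"dy":0,"dz":0,"ax":0,"ay":0,"az":0},
    {"dx":0,"dy":0,"dz":0,"ax":0,"ay":0,"az":0},
  ],
)

```text
clock: 6.35
position: [509.8, -301.5, 55.6]
orientation: [0.706, 0.039, 0.706, -0.037]
ft_force: [-0.1, -0.2, 0.3]
opening: 85.2
```

```bash
python3 - <<'E'
from h import *
s=r.observe();P=toolpose(s);R,p=P
print(s["clock"],s["ft_force"],p,"delta",R.T@(np.array([510,-301.5,57])-p), "yaw y",np.degrees(np.arctan2(R[1,1],R[0,1])),"tilt",R[:,0])
E
```

```text
6.35 [-0.06513058 -0.21965802  0.25361829] [ 509.79869932 -301.46802005   55.6065139 ] delta [-1.39345512 -0.00619384  0.20394277] yaw y 83.8273833184281 tilt [ 5.69602742e-04  2.79385407e-03 -9.99995935e-01]
```

Call:
drive_tool(
  motion=[
    {"dx":0,"dy":0,"dz":0,"ax":0,"ay":0,"az":0},
    {"dx":0,"dy":0,"dz":0,"ax":0,"ay":0,"az":0},
    {"dx":0,"dy":0,"dz":0,"ax":0,"ay":0,"az":0},
    {"dx":0,"dy":0,"dz":0,"ax":0,"ay":0,"az":0},
    {"dx":0,"dy":0,"dz":0,"ax":0,"ay":0,"az":0},
    {"dx":0,"dy":0,"dz":0,"ax":0,"ay":0,"az":0},
    {"dx":0,"dy":0,"dz":0,"ax":0,"ay":0,"az":0},
    {"dx":0,"dy":0,"dz":0,"ax":0,"ay":0,"az":0},
  ],
  hand=1,
  grip_force=70,
)

```text
clock: 7.35
position: [510.1, -301.6, 56.3]
orientation: [0.707, 0.039, 0.706, -0.037]
ft_force: [-0.5, 1.1, 1.7]
opening: 9.1
```

```bash
python3 - <<'E'
from h import *
s=r.observe();P=toolpose(s);R,p=P
print(s["clock"],s["opening"],s["ft_force"],p,"yaw y",np.degrees(np.arctan2(R[1,1],R[0,1])),"tilt",R[:,0])
im=r.grab_frame("wrist");cv2.imwrite("pics/w5.png",im)
E
```

```text
7.35 9.06291486148909 [-0.51948594  1.08222691  1.651321  ] [ 510.08337539 -301.61579256   56.26890227] yaw y 83.82370612398778 tilt [ 0.00145337  0.00245157 -0.99999594]
```

View pics/w5.png

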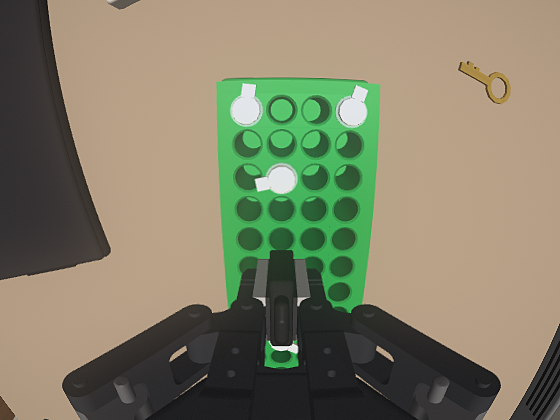

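The key is gripped, with the opening at 9.1 mm on the roughly 10 mm head. Lifting straight up.

Call:
drive_tool(
  motion=[
    {"dx":-0.1,"dy":0,"dz":0,"ax":0,"ay":0,"az":0},
    {"dx":-0.15,"dy":0,"dz":0,"ax":0,"ay":0,"az":0},
    {"dx":-0.2,"dy":0,"dz":0,"ax":0,"ay":0,"az":0},
    {"dx":-0.25,"dy":0,"dz":0,"ax":0,"ay":0,"az":0},
    {"dx":-0.3,"dy":0,"dz":0,"ax":0,"ay":0,"az":0},
    {"dx":-0.3,"dy":0,"dz":0,"ax":0,"ay":0,"az":0},
    {"dx":-0.15,"dy":0,"dz":0,"ax":0,"ay":0,"az":0},
    {"dx":-0.05,"dy":0.1,"dz":0,"ax":0,"ay":0,"az":0},
  ],
)

```text
clock: 8.4
position: [510.6, -292.4, 216.7]
orientation: [0.707, 0.039, 0.705, -0.038]
ft_force: [0.2, 0.5, -0.4]
opening: 8.8
```

Call:
drive_tool(
  motion=[
    {"dx":0,"dy":0.4,"dz":0,"ax":0,"ay":0,"az":0},
    {"dx":0,"dy":0.5,"dz":0,"ax":0,"ay":0,"az":0},
    {"dx":0,"dy":0.5,"dz":0,"ax":0,"ay":0,"az":0},
    {"dx":0,"dy":0.5,"dz":-0.05,"ax":0,"ay":0,"az":0},
    {"dx":0,"dy":0.5,"dz":-0.05,"ax":-0.02,"ay":0,"az":0},
    {"dx":0,"dy":0.5,"dz":-0.05,"ax":0,"ay":0,"az":0},
    {"dx":0,"dy":0.2,"dz":0,"ax":0,"ay":0,"az":0},
    {"dx":0,"dy":0,"dz":0,"ax":0,"ay":0,"az":0},
  ],
)

```text
clock: 9.4
position: [523.2, 33.6, 212.0]
orientation: [0.705, 0.026, 0.708, -0.025]
ft_force: [0.1, -0.5, -0.4]
opening: 9.2
```

```bash
python3 - <<'E'
from h import *
s=r.observe();P=toolpose(s);R,p=P
print(s["clock"],s["opening"],s["ft_force"],s["joints"].round(2),p,"yaw y",np.degrees(np.arctan2(R[1,1],R[0,1])),"tilt",R[:,0])
print("delta to sw",R.T@(np.array([532.5,47,137])-p))
for n in ("wrist","scene","top"):
    cv2.imwrite(f"pics/{n}6.png",r.grab_frame(n))
np.savez("w6.npz",R=R,p=p)
E
```

```text
9.4 9.187150545788814 [ 0.06018887 -0.51577004 -0.38279303] [-0.32  0.39  0.18  1.89 -0.1   0.87  1.42] [523.20536951  33.58118663 212.04702625] yaw y 85.8636361200354 tilt [-0.00418886  0.0023966  -0.99998835]
delta to sw [75.03937793 13.89754014  8.62907843]
```

View pics/wrist6.png

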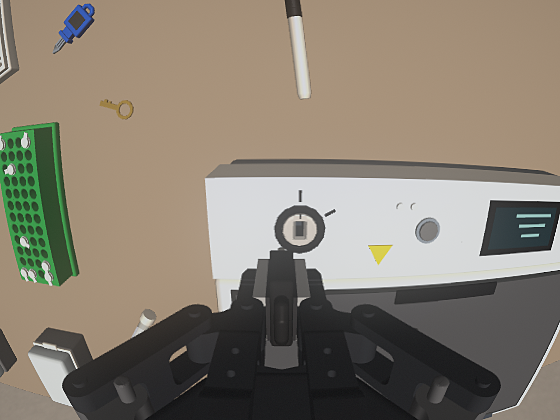

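View pics/scene6.png

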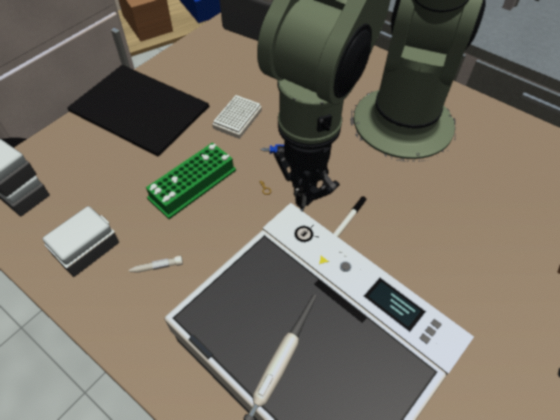

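The key is held upright in the jaws, and the switch is clear at (300,229). I'll re-measure it from this closer view.

```bash
python3 - <<'E'
from sw import *
onW,g=meas("w6.npz","pics/wrist6.png",(300,222),80)
pts=[]
for u in list(range(215,400,6)):
    col=g[165:200,u].astype(int);pts.append((u,165+np.argmax(np.diff(col))+.5))
w=np.array([onW(p,125) for p in pts])
k=np.polyfit(w[:,1],w[:,0],1);print("edge yaw",-np.degrees(np.arctan(k[0])),np.abs(np.polyval(k,w[:,1])-w[:,0]).max())
E
```

```text
139 rect [506.5  48.4] [1.1 8. ] long-axis yaw -4.2 ell [array([506.1,  48.4]), array([ 1. , 12.4]), np.float64(86.0)]
1093 rect [532.9  44.6] [41.  38.2] long-axis yaw 85.8 ell [array([533.5,  45.1]), array([35.6, 43.9]), np.float64(37.8)]
143 rect [520.7  69.9] [1.8 8.4] long-axis yaw -65.2 ell [array([520.8,  69.6]), array([ 1.6, 10.4]), np.float64(25.9)]
332 rect [531.4  46.4] [ 5.  11.2] long-axis yaw -3.6 ell [array([531.6,  46.6]), array([ 4.6, 13.3]), np.float64(84.0)]
edge yaw -4.24963602877818 0.47127513815053135
```

View pics/sw_zoom_wrist6.png

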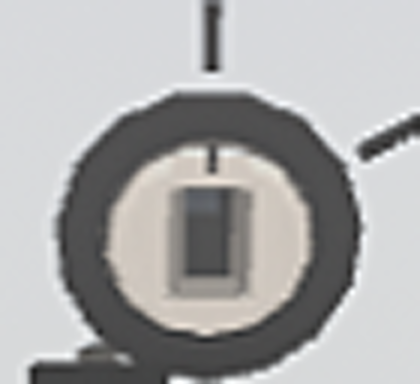

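```bash
python3 - <<'E'
from sw import *
d=np.load("w6.npz");P=(d["R"],d["p"]);R,p=P
def onW(uv,z):
    c,v=wray(uv,P);return (c+v*(z-c[2])/v[2])[:2]
print("disk",onW((265+209/6-.4,190+238/6-.4),128),"flare",onW((265+210/6-.4,190+242/6-.4),128))
for x,z in [(-34.7,-17),(-34.7,17),(-4.7,-17),(8.3,-11),(32.3,0),(22,-5)]: print(x,z,wproj(R@np.array([x,0,z])+p,P).round(1))
im=cv2.imread("pics/wrist6.png");cv2.imwrite("pics/z6.png",cv2.resize(im[235:355,220:340],None,fx=5,fy=5,interpolation=cv2.INTER_CUBIC))
E
```

```text
disk [532.19969352  46.60893081] flare [532.74319225  46.7049951 ]
-34.7 -17 [281.8 279.7]
-34.7 17 [281.8 346.3]
-4.7 -17 [281.7 247.4]
8.3 -11 [281.6 247.6]
32.3 0 [281.5 247.7]
22 -5 [281.6 247.2]
```

View pics/z6.png

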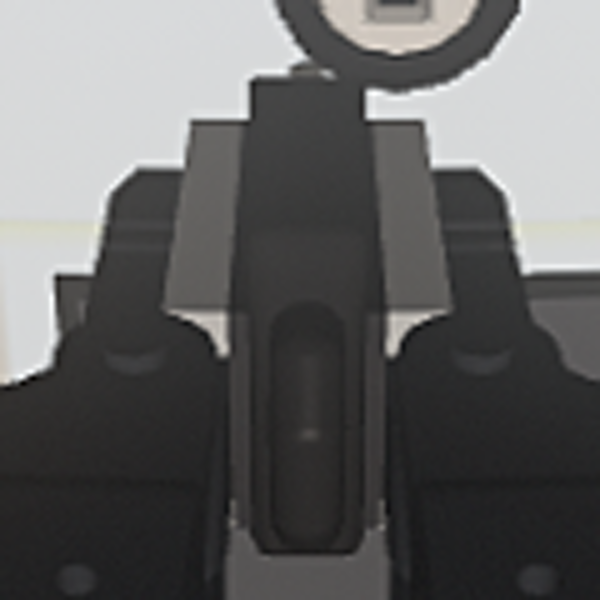

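The head's top edges are where I predicted for a centred, upright grip (rows 279.8 and 345.2, predicted 279.7 and 346.3). Switch disk and flare average (532.4,46.7). Moving above it.

Call:
drive_tool(
  motion=[
    {"dx":0,"dy":0.07,"dz":0.04,"ax":0,"ay":0,"az":0},
    {"dx":0,"dy":0.07,"dz":0.04,"ax":0,"ay":0,"az":0},
    {"dx":0.1,"dy":0,"dz":0,"ax":0,"ay":0,"az":0},
    {"dx":0.1,"dy":0,"dz":0,"ax":0,"ay":0,"az":0},
    {"dx":0.1,"dy":0,"dz":0,"ax":0,"ay":0,"az":0},
    {"dx":0.08,"dy":0,"dz":0,"ax":0,"ay":0,"az":0},
    {"dx":0,"dy":0,"dz":0,"ax":0,"ay":0,"az":0},
    {"dx":0,"dy":0,"dz":0,"ax":0,"ay":0,"az":0},
  ],
)

```text
clock: 10.55
position: [532.6, 42.4, 170.8]
orientation: [0.705, 0.028, 0.708, -0.028]
ft_force: [0.1, -0.3, -0.6]
opening: 8.8
```

```bash
cat > st.py <<'E'
from h import *
import sys
s=r.observe();P=toolpose(s);R,p=P
print(round(s["clock"],2),round(s["opening"],1),"F",s["ft_force"].round(1),"T",s["torque"].round(2),"p",p.round(1),"yaw y",np.degrees(np.arctan2(R[1,1],R[0,1])).round(2),"tilt",R[:2,0].round(3),"j7",s["joints"][6].round(2))
print("delta to sw",(R.T@(np.array([532.4,46.7,136.3])-p)).round(1))
if len(sys.argv)>1:
    n=sys.argv[1]
    for c in sys.argv[2:]: cv2.imwrite(f"pics/{c}{n}.png",r.grab_frame(c))
    np.savez(f"w{n}.npz",R=R,p=p)
E
python3 st.py 7 wrist scene top; python3 - <<'E'
import cv2,numpy as np
a=cv2.imread("pics/wrist7.png");b=cv2.imread("pics/scene7.png");c=cv2.imread("pics/top7.png")
o=np.zeros((600,800,3),np.uint8);f=lambda i,k:cv2.resize(i,None,fx=k,fy=k,interpolation=cv2.INTER_CUBIC)
o[:420,:560]=a
o[:320,560:800]=f(b[190:270,275:335],4);o[330:590,560:800]=f(c[165:230,220:280],4)
cv2.imwrite("pics/m7.png",o)
E
```

```text
10.55 8.8 F [ 0.1 -0.3 -0.6] T [-0.01  0.02  0.06] p [532.6  42.4 170.8] yaw y 85.42 tilt [-0.005  0.001] j7 1.41
delta to sw [34.5  4.3 -0.4]
```

View pics/m7.png

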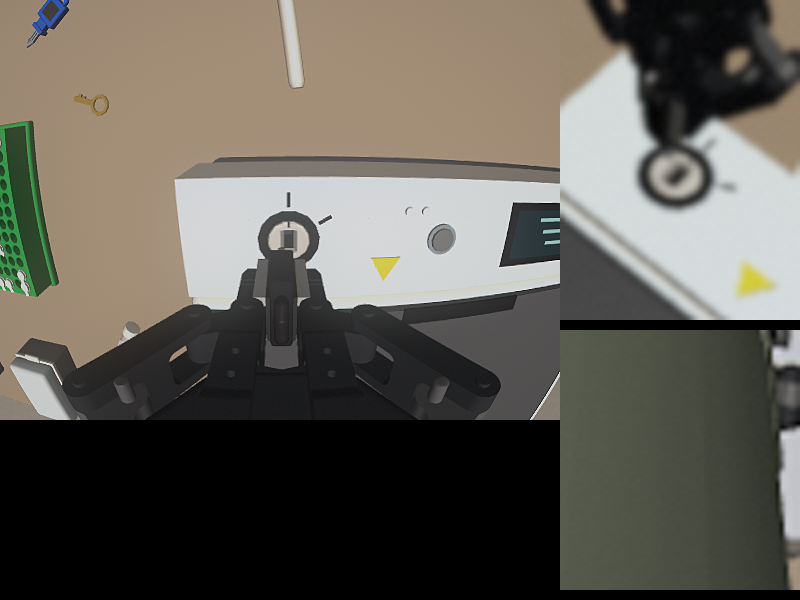

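Call:
drive_tool(
  motion=[
    {"dx":0.02,"dy":0.04,"dz":0,"ax":0,"ay":0,"az":0},
    {"dx":0.02,"dy":0,"dz":0,"ax":0,"ay":0,"az":0},
    {"dx":0,"dy":0,"dz":0,"ax":0,"ay":0,"az":0},
    {"dx":0,"dy":0,"dz":0,"ax":0,"ay":0,"az":0},
    {"dx":0,"dy":0,"dz":0,"ax":0,"ay":0,"az":0},
    {"dx":0,"dy":0,"dz":0,"ax":0,"ay":0,"az":0},
    {"dx":0,"dy":0,"dz":0,"ax":0,"ay":0,"az":0},
    {"dx":0,"dy":0,"dz":0,"ax":0,"ay":0,"az":0},
  ],
)

```text
clock: 11.7
position: [533.3, 46.8, 167.2]
orientation: [0.705, 0.029, 0.708, -0.028]
ft_force: [0.4, -0.7, -1.0]
opening: 9.3
```

```bash
python3 st.py 8 wrist scene; python3 - <<'E'
import cv2,numpy as np
a=cv2.imread("pics/wrist8.png");b=cv2.imread("pics/scene8.png")
o=np.zeros((600,800,3),np.uint8);f=lambda i,k:cv2.resize(i,None,fx=k,fy=k,interpolation=cv2.INTER_CUBIC)
o[:600,:480]=f(a[205:305,240:320],6)
o[:400,500:800]=f(b[190:270,275:335],5)
cv2.imwrite("pics/m8.png",o)
E
```

```text
11.7 9.3 F [ 0.4 -0.7 -1. ] T [ 0.04  0.   -0.04] p [533.3  46.8 167.2] yaw y 85.43 tilt [-0.004  0.001] j7 1.4
delta to sw [30.9 -0.2 -0.7]
```

View pics/m8.png

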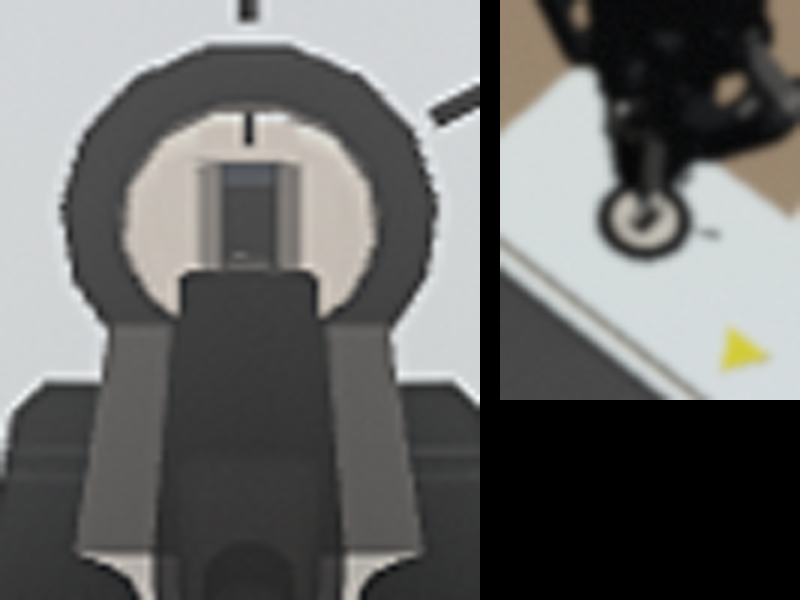

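The slot and head centrelines coincide at x≈250 in the zoom, and the tip glint is about 1 mm to the left, inside the flare. I'll start the insertion.

Call:
drive_tool(
  motion=[
    {"dx":0.03,"dy":0,"dz":-0.005,"ax":0,"ay":0,"az":0},
    {"dx":0.03,"dy":0,"dz":0,"ax":0,"ay":0,"az":0},
    {"dx":0.03,"dy":0,"dz":0,"ax":0,"ay":0,"az":0},
    {"dx":0.03,"dy":0,"dz":0,"ax":0,"ay":0,"az":0},
    {"dx":0.03,"dy":0,"dz":0,"ax":0,"ay":0,"az":0},
    {"dx":0.03,"dy":0,"dz":0,"ax":0,"ay":0,"az":0},
    {"dx":0.02,"dy":0,"dz":0,"ax":0,"ay":0,"az":0},
    {"dx":0,"dy":0,"dz":0,"ax":0,"ay":0,"az":0},
  ],
)

```text
clock: 12.8
position: [532.5, 46.9, 145.4]
orientation: [0.705, 0.029, 0.708, -0.028]
ft_force: [-0.0, -0.7, -0.1]
opening: 8.8
```

```bash
python3 st.py 9 wrist scene; python3 - <<'E'
import cv2,numpy as np
a=cv2.imread("pics/wrist9.png");b=cv2.imread("pics/scene9.png")
o=np.zeros((600,800,3),np.uint8);f=lambda i,k:cv2.resize(i,None,fx=k,fy=k,interpolation=cv2.INTER_CUBIC)
o[:600,:480]=f(a[205:305,240:320],6)
o[:400,500:800]=f(b[190:270,275:335],5)
cv2.imwrite("pics/m9.png",o)
E
```

```text
12.8 8.8 F [-0.  -0.7 -0.1] T [-0.02  0.04  0.05] p [532.5  46.9 145.4] yaw y 85.43 tilt [-0.004  0.001] j7 1.41
delta to sw [ 9.1 -0.2  0. ]
```

View pics/m9.png

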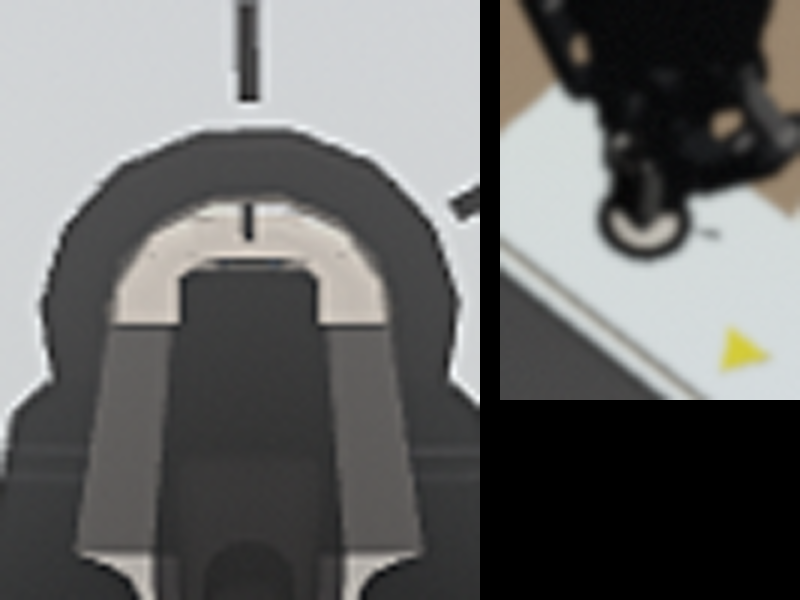

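The blade is about 15 mm in with no contact force. I'll go the rest of the way and press lightly.

Call:
drive_tool(
  motion=[
    {"dx":0.03,"dy":0,"dz":0,"ax":0,"ay":0,"az":0},
    {"dx":0.03,"dy":0,"dz":0,"ax":0,"ay":0,"az":0},
    {"dx":0.02,"dy":0,"dz":0,"ax":0,"ay":0,"az":0},
    {"dx":0.02,"dy":0,"dz":0,"ax":0,"ay":0,"az":0},
    {"dx":0.01,"dy":0,"dz":0,"ax":0,"ay":0,"az":0},
    {"dx":0.01,"dy":0,"dz":0,"ax":0,"ay":0,"az":0},
    {"dx":0.01,"dy":0,"dz":0,"ax":0,"ay":0,"az":0},
    {"dx":0.01,"dy":0,"dz":0,"ax":0,"ay":0,"az":0},
  ],
)

```text
clock: 13.9
position: [532.8, 46.9, 135.9]
orientation: [0.706, 0.03, 0.707, -0.027]
ft_force: [-8.5, -0.8, 24.1]
opening: 9.0
```

```bash
python3 st.py 10 wrist scene; python3 - <<'E'
import cv2,numpy as np
a=cv2.imread("pics/wrist10.png");b=cv2.imread("pics/scene10.png")
o=np.zeros((600,800,3),np.uint8);f=lambda i,k:cv2.resize(i,None,fx=k,fy=k,interpolation=cv2.INTER_CUBIC)
o[:600,:480]=f(a[205:305,240:320],6)
o[:400,500:800]=f(b[190:270,275:335],5)
cv2.imwrite("pics/m10.png",o)
E
```

```text
13.9 9.0 F [-8.5 -0.8 24.1] T [-0.1   1.91  0.03] p [532.8  46.9 135.9] yaw y 85.38 tilt [-0.002  0.003] j7 1.41
delta to sw [-0.4 -0.2 -0.4]
```

View pics/m10.png

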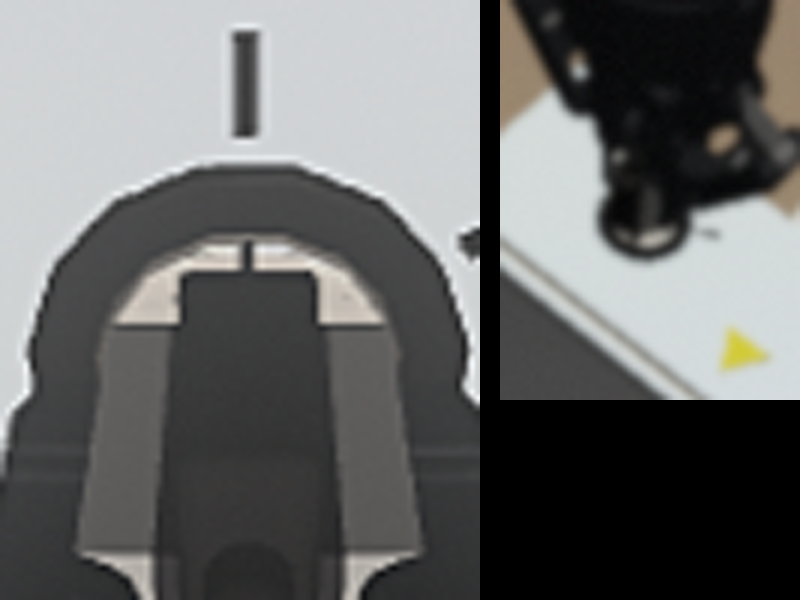

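The shoulder touches the face at TCP z=135.9 (expected 136.3) with 24 N, so the key is home and the switch is still OFF. After a short hold I'll start turning clockwise (+ax).

Call:
drive_tool(
  motion=[
    {"dx":0,"dy":0,"dz":0,"ax":0,"ay":0,"az":0},
    {"dx":0,"dy":0,"dz":0,"ax":0,"ay":0,"az":0},
    {"dx":0,"dy":0,"dz":0,"ax":0.04,"ay":0,"az":0},
    {"dx":0,"dy":0,"dz":0,"ax":0.04,"ay":0,"az":0},
    {"dx":0,"dy":0,"dz":0,"ax":0.04,"ay":0,"az":0},
    {"dx":0,"dy":0,"dz":0,"ax":0.04,"ay":0,"az":0},
    {"dx":0,"dy":0,"dz":0,"ax":0.04,"ay":0,"az":0},
    {"dx":0,"dy":0,"dz":0,"ax":0,"ay":0,"az":0},
  ],
)

```text
clock: 15.0
position: [533.1, 47.0, 136.2]
orientation: [0.692, 0.143, 0.693, -0.141]
ft_force: [-2.0, -0.7, 4.3]
opening: 9.4
```

```bash
python3 st.py
```

```text
15.0 9.4 F [-2.  -0.7  4.3] T [-0.15  0.38  0.05] p [533.1  47.  136.2] yaw y 66.86 tilt [-0.001  0.003] j7 1.15
delta to sw [-0.1 -0.6 -0.5]
```

Call:
drive_tool(
  motion=[
    {"dx":0,"dy":0,"dz":-0.005,"ax":0.05,"ay":0,"az":0},
    {"dx":0,"dy":0,"dz":0,"ax":0.05,"ay":0,"az":0},
    {"dx":0,"dy":0,"dz":0,"ax":0.05,"ay":0,"az":0},
    {"dx":0,"dy":0,"dz":0,"ax":0.05,"ay":0,"az":0},
    {"dx":0,"dy":0,"dz":0,"ax":0.05,"ay":0,"az":0},
    {"dx":0,"dy":0,"dz":0,"ax":0.05,"ay":0,"az":0},
    {"dx":0,"dy":0,"dz":0,"ax":0.03,"ay":0,"az":0},
    {"dx":0,"dy":0,"dz":0,"ax":0,"ay":0,"az":0},
  ],
)

```text
clock: 16.0
position: [533.1, 47.0, 136.2]
orientation: [0.632, 0.316, 0.634, -0.315]
ft_force: [-2.1, 0.1, 5.0]
opening: 8.6
```

```bash
python3 st.py
```

```text
16.0 8.6 F [-2.1  0.1  5. ] T [-0.11  0.35 -0.03] p [533.1  47.  136.2] yaw y 37.02 tilt [-0.001  0.003] j7 0.74
delta to sw [-0.1 -0.7 -0.2]
```

Call:
drive_tool(
  motion=[
    {"dx":0,"dy":0,"dz":0,"ax":0.04,"ay":0,"az":0},
    {"dx":0,"dy":0,"dz":0,"ax":0.04,"ay":0,"az":0},
    {"dx":0,"dy":0,"dz":0,"ax":0.04,"ay":0,"az":0},
    {"dx":0,"dy":0,"dz":0,"ax":0.04,"ay":0,"az":0},
    {"dx":0,"dy":0,"dz":0,"ax":0.04,"ay":0,"az":0},
    {"dx":0,"dy":0,"dz":0,"ax":0.04,"ay":0,"az":0},
    {"dx":0,"dy":0,"dz":0,"ax":0.04,"ay":0,"az":0},
    {"dx":0,"dy":0,"dz":0,"ax":0.02,"ay":0,"az":0},
  ],
)

```text
clock: 17.0
position: [533.1, 46.9, 136.2]
orientation: [0.541, 0.454, 0.543, -0.453]
ft_force: [-0.8, 0.6, 4.7]
opening: 9.0
```

```bash
python3 st.py
```

```text
17.0 9.0 F [-0.8  0.6  4.7] T [-0.03  0.4   0.08] p [533.1  46.9 136.2] yaw y 10.15 tilt [-0.001  0.003] j7 0.37
delta to sw [-0.1 -0.7  0. ]
```

Call:
drive_tool(
  motion=[
    {"dx":0,"dy":0,"dz":0,"ax":0.03,"ay":0,"az":0},
    {"dx":0,"dy":0,"dz":0,"ax":0.03,"ay":0,"az":0},
    {"dx":0,"dy":0,"dz":0,"ax":0.03,"ay":0,"az":0},
    {"dx":0,"dy":0,"dz":0,"ax":0.03,"ay":0,"az":0},
    {"dx":0,"dy":0,"dz":0,"ax":0.03,"ay":0,"az":0},
    {"dx":0,"dy":0,"dz":0,"ax":0.03,"ay":0,"az":0},
    {"dx":0,"dy":0,"dz":0,"ax":0.03,"ay":0,"az":0},
    {"dx":0,"dy":0,"dz":0,"ax":0.03,"ay":0,"az":0},
  ],
)

```text
clock: 18.0
position: [533.0, 47.6, 136.2]
orientation: [0.442, 0.551, 0.446, -0.55]
ft_force: [-3.3, 0.7, 6.4]
opening: 8.9
```

```bash
python3 st.py 11 wrist; python3 - <<'E'
import cv2
a=cv2.imread("pics/wrist11.png");cv2.imwrite("pics/m11.png",cv2.resize(a[205:305,220:340],None,fx=6,fy=6,interpolation=cv2.INTER_CUBIC))
E
```

```text
18.0 8.9 F [-3.3  0.7  6.4] T [0.43 0.6  0.35] p [533.   47.6 136.2] yaw y -12.2 tilt [-0.002  0.004] j7 0.07
delta to sw [-0.1 -0.4  1. ]
```

View pics/m11.png

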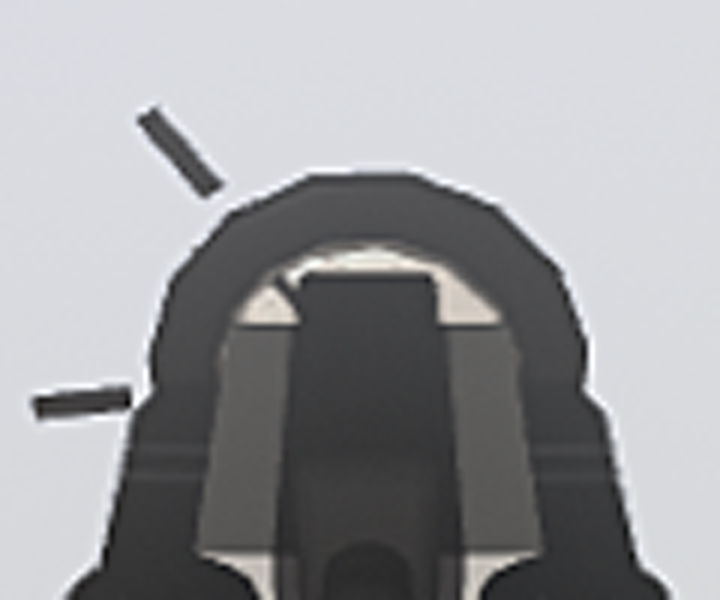

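The zoom shows the cylinder's index mark at (287,290), near the ON tick's direction, but the head looks turned further. I'll work out these angles on the face plane.

```bash
python3 - <<'E'
from h import *
d=np.load("w11.npz");P=(d["R"],d["p"]);R,p=P
def onW(u,v,z):
    c,w=wray((220+u/6-.4,205+v/6-.4),P);return (c+w*(z-c[2])/w[2])[:2]
ang=lambda a,b:np.degrees(np.arctan2(*(b-a)[::-1])).round(1)
C=np.array([532.4,46.7])
for n,a,b in [("ON",(215,190),(148,115)),("OFF",(130,397),(35,407)),("mark",(296,305),(282,283))]:
    A,B=onW(*a,128 if n=="mark" else 125.5),onW(*b,128 if n=="mark" else 125.5);print(n,A,B,"dir",ang(A,B),"from centre",ang(C,A),ang(C,B))
# head bottom front corners z = TCP+4.7
A,B=onW(300,275,p[2]+4.7),onW(437,275,p[2]+4.7);print("head front",A,B,np.linalg.norm(A-B),ang(A,B),"tool y",np.degrees(np.arctan2(R[1,1],R[0,1])))
E
```

```text
ON [523.84696681  66.21812845] [519.92325654  74.01490932] dir 116.7 from centre 113.7 114.5
OFF [511.49281674  48.27234383] [502.69085765  48.92770338] dir 175.7 from centre 175.7 175.7
mark [528.52573883  55.35757884] [527.82766879  57.63842015] dir 107.0 from centre 114.1 112.7
head front [531.302774    63.76151411] [541.73247111  61.51929575] 10.66799535025418 -12.1 tool y -12.20055813866722
```

The index mark is at ~113°, essentially on the ON tick (114–116°), so the cylinder is at its stop. The head, though, is about 36° beyond the slot direction, well past the nominal 0.2 rad of play. I'll turn back about 27°, which should not drag the cylinder, and look again.

Call:
drive_tool(
  motion=[
    {"dx":0,"dy":0,"dz":0,"ax":-0.05,"ay":0,"az":0},
    {"dx":0,"dy":0,"dz":0,"ax":-0.05,"ay":0,"az":0},
    {"dx":0,"dy":0,"dz":0,"ax":-0.05,"ay":0,"az":0},
    {"dx":0,"dy":0,"dz":0,"ax":-0.05,"ay":0,"az":0},
    {"dx":0,"dy":0,"dz":0,"ax":-0.05,"ay":0,"az":0},
    {"dx":0,"dy":0,"dz":0,"ax":-0.05,"ay":0,"az":0},
    {"dx":0,"dy":0,"dz":0,"ax":0,"ay":0,"az":0},
    {"dx":0,"dy":0,"dz":0,"ax":0,"ay":0,"az":0},
  ],
)

```text
clock: 19.05
position: [533.1, 47.0, 136.2]
orientation: [0.56, 0.431, 0.562, -0.43]
ft_force: [-1.2, 0.3, 4.8]
opening: 8.9
```

```bash
python3 st.py 12 wrist; python3 - <<'E'
import cv2
a=cv2.imread("pics/wrist12.png");cv2.imwrite("pics/m12.png",cv2.resize(a[205:305,220:340],None,fx=6,fy=6,interpolation=cv2.INTER_CUBIC))
E
```

```text
19.05 8.9 F [-1.2  0.3  4.8] T [-0.03  0.29  0.01] p [533.1  47.  136.2] yaw y 15.02 tilt [-0.002  0.003] j7 0.44
delta to sw [-0.1 -0.8  0.1]
```

View pics/m12.png

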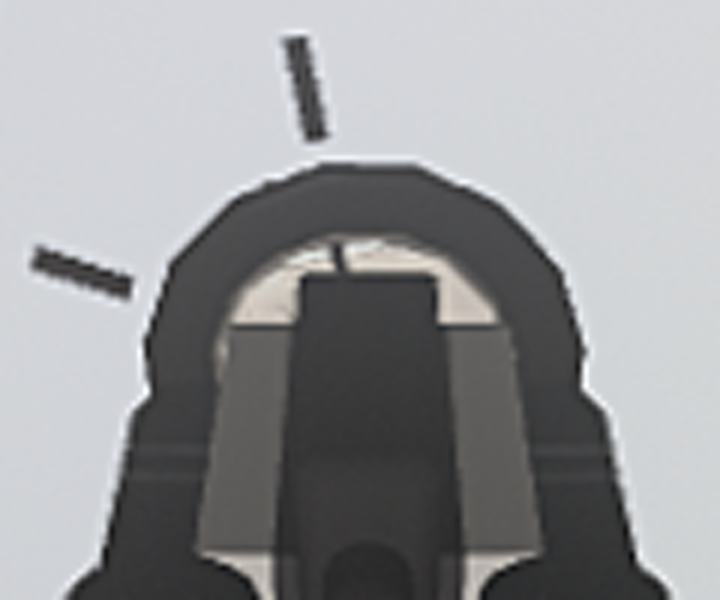

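```bash
python3 - <<'E'
from h import *
d=np.load("w12.npz");P=(d["R"],d["p"]);R,p=P
def onW(u,v,z):
    c,w=wray((220+u/6-.4,205+v/6-.4),P);return (c+w*(z-c[2])/w[2])[:2]
ang=lambda a,b:np.degrees(np.arctan2(*(b-a)[::-1])).round(1)
C=np.array([532.4,46.7])
for n,a,b in [("ON",(316,138),(295,38)),("OFF",(130,290),(33,257)),("mark",(343,268),(337,243))]:
    A,B=onW(*a,128 if n=="mark" else 125.5),onW(*b,128 if n=="mark" else 125.5);print(n,"dir",ang(A,B),"from centre",ang(C,A),ang(C,B))
A,B=onW(300,275,p[2]+4.7),onW(437,275,p[2]+4.7);print("head front",np.linalg.norm(A-B),ang(A,B))
E
```

```text
ON dir 115.6 from centre 114.4 114.8
OFF dir 175.0 from centre 176.2 175.8
mark dir 117.0 from centre 111.9 112.9
head front 10.664813889633866 15.0
```

The index mark is unchanged, next to the ON tick, with zero torque. The key is about 10° from the slot axis. I'll centre it by a few more degrees, then open partway and rise.

Call:
drive_tool(
  motion=[
    {"dx":0,"dy":0,"dz":-0.005,"ax":-0.02,"ay":0,"az":0},
    {"dx":0,"dy":0,"dz":0,"ax":-0.015,"ay":0,"az":0},
    {"dx":0,"dy":0,"dz":0,"ax":0,"ay":0,"az":0},
    {"dx":0,"dy":0,"dz":0,"ax":0,"ay":0,"az":0},
    {"dx":0,"dy":0,"dz":0,"ax":0,"ay":0,"az":0},
    {"dx":0,"dy":0,"dz":0,"ax":0,"ay":0,"az":0},
    {"dx":0,"dy":0,"dz":0,"ax":0,"ay":0,"az":0},
    {"dx":0,"dy":0,"dz":0,"ax":0,"ay":0,"az":0},
  ],
)

```text
clock: 20.1
position: [533.2, 47.4, 136.2]
orientation: [0.572, 0.415, 0.574, -0.414]
ft_force: [-0.1, -1.1, 3.7]
opening: 9.2
```

Call:
drive_tool(
  motion=[
    {"dx":0,"dy":0,"dz":0,"ax":0,"ay":0,"az":0},
    {"dx":0,"dy":0,"dz":0,"ax":0,"ay":0,"az":0},
    {"dx":0,"dy":0,"dz":0,"ax":0,"ay":0,"az":0},
    {"dx":0,"dy":0,"dz":0,"ax":0,"ay":0,"az":0},
    {"dx":0,"dy":0,"dz":0,"ax":0,"ay":0,"az":0},
    {"dx":0,"dy":0,"dz":0,"ax":0,"ay":0,"az":0},
    {"dx":0,"dy":0,"dz":0,"ax":0,"ay":0,"az":0},
    {"dx":0,"dy":0,"dz":0,"ax":0,"ay":0,"az":0},
  ],
  hand=0.2,
)

```text
clock: 21.1
position: [532.8, 47.6, 135.7]
orientation: [0.572, 0.414, 0.574, -0.414]
ft_force: [0.1, 0.7, -0.1]
opening: 34.4
```

```bash
python3 st.py 13 wrist
```

```text
21.1 34.4 F [ 0.1  0.7 -0.1] T [ 0.02  0.04 -0.05] p [532.8  47.6 135.7] yaw y 18.3 tilt [-0.002  0.002] j7 0.48
delta to sw [-0.6 -0.7  0.8]
```

View pics/wrist13.png

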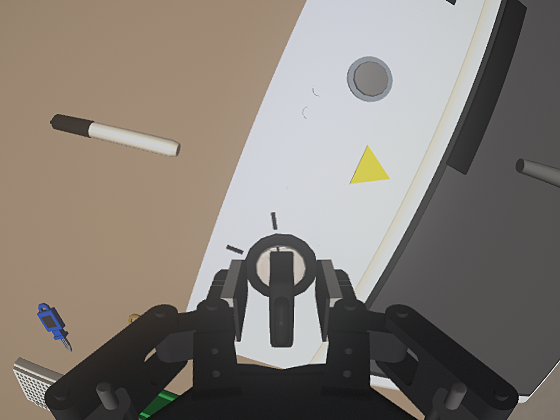

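The fingers are clear on both sides and the key is standing in the switch. I'll rise straight up and check.

Call:
drive_tool(
  motion=[
    {"dx":-0.1,"dy":0,"dz":0,"ax":0,"ay":0,"az":0},
    {"dx":-0.15,"dy":0,"dz":0,"ax":0,"ay":0,"az":0},
    {"dx":-0.2,"dy":0,"dz":0,"ax":0,"ay":0,"az":0},
    {"dx":-0.2,"dy":0,"dz":0,"ax":0,"ay":0,"az":0},
    {"dx":-0.2,"dy":0,"dz":0,"ax":0,"ay":0,"az":0},
    {"dx":-0.1,"dy":0,"dz":-0.3,"ax":0,"ay":0,"az":0},
    {"dx":0,"dy":0,"dz":-0.3,"ax":0,"ay":0,"az":0},
    {"dx":0,"dy":0,"dz":0,"ax":0,"ay":0,"az":0},
  ],
)

```text
clock: 22.15
position: [514.7, 105.0, 241.7]
orientation: [0.573, 0.417, 0.573, -0.413]
ft_force: [-0.2, -0.5, 0.2]
opening: 34.1
```

```bash
python3 st.py 14 wrist scene top; python3 - <<'E'
import cv2,numpy as np
from h import *
d=np.load("w14.npz");P=(d["R"],d["p"]);u=wproj(np.array([532.4,46.7,128]),P).round().astype(int);print(u)
a=cv2.imread("pics/wrist14.png");b=cv2.imread("pics/scene14.png")
x0,y0=u[0]-40,u[1]-45
o=np.zeros((600,800,3),np.uint8);f=lambda i,k:cv2.resize(i,None,fx=k,fy=k,interpolation=cv2.INTER_CUBIC)
o[:600,:480]=f(a[y0:y0+100,x0:x0+80],6);o[:400,500:800]=f(b[190:270,275:335],5)
cv2.imwrite("pics/m14.png",o);print(x0,y0)
E
```

```text
22.15 34.1 F [-0.2 -0.5  0.2] T [-0.06  0.03 -0.01] p [514.7 105.  241.7] yaw y 18.18 tilt [0.003 0.004] j7 0.27
delta to sw [105.2  -1.8  61.3]
[279 272]
239 227
```

View pics/m14.png

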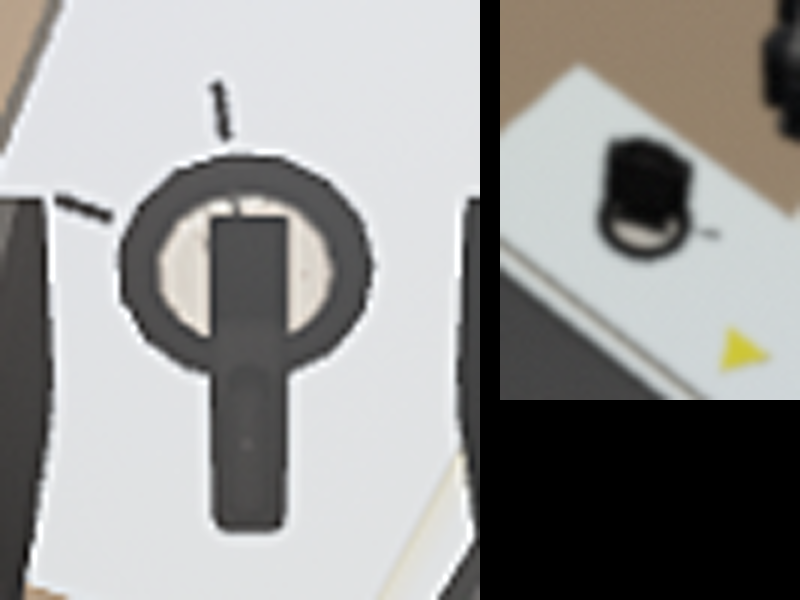

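View pics/scene14.png

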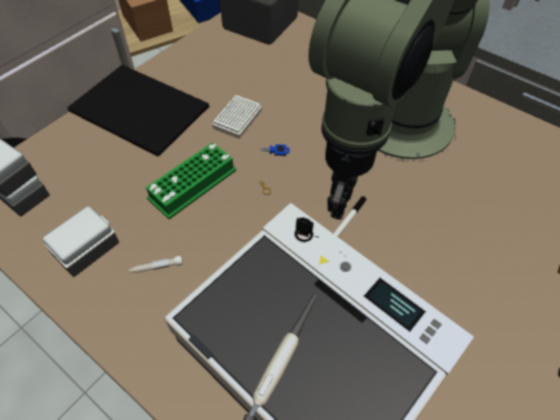

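The key stands upright in the switch, the index mark points at the ON tick, and everything else looks undisturbed. Final numerical check of mark angle, key angle, position and height.

```bash
python3 - <<'E'
from h import *
d=np.load("w14.npz");P=(d["R"],d["p"]);R,p=P
def onW(u,v,z):
    c,w=wray((239+u/6-.4,227+v/6-.4),P);return (c+w*(z-c[2])/w[2])[:2]
ang=lambda a,b:np.degrees(np.arctan2(*(b-a)[::-1])).round(1)
im=cv2.imread("pics/wrist14.png")
# cylinder/bezel outer: ellipse extents in zoom
pts=[onW(*q,128) for q in [(120,268),(373,268),(247,155)]]
A=np.array(pts);
# circle through 3 pts
M=np.c_[2*A,np.ones(3)];s=np.linalg.solve(M,(A**2).sum(1));C=s[:2];print("centre",C,"r",np.sqrt(s[2]+C@C))
for n,a,b,z in [("ON",(227,138),(215,83),125.5),("OFF",(112,218),(57,199),125.5),("mark",(238,213),(233,198),128)]:
    a,b=onW(*a,z),onW(*b,z);print(n,"dir",ang(a,b),"from centre",ang(C,a),ang(C,b))
a=(onW(212,218,141)+onW(288,218,141))/2; 
w=np.linalg.norm(onW(212,218,141)-onW(288,218,141));print("head bottom front mid z141",a,"width",w)
t=[onW(214,318,171),onW(284,318,171),onW(286,530,171),onW(214,530,171)];m=sum(t)/4;print("head top z171 centre",m,"len",np.linalg.norm((t[0]+t[1]-t[2]-t[3])/2),"dir",ang((t[2]+t[3])/2,(t[0]+t[1])/2),"off",m-C)
print("front edge bottom vs top",a,(t[0]+t[1])/2)
E
```

```text
centre [532.68252508  47.67130377] r 18.842759958568152
ON dir 119.1 from centre 116.0 116.9
OFF dir 177.2 from centre 178.2 177.9
mark dir 124.5 from centre 115.6 117.5
head bottom front mid z141 [528.45487791  62.26833098] width 10.603932167848937
head top z171 centre [533.16383607  47.56393031] len 33.09566071676895 dir 108.3 off [ 0.48131098 -0.10737346]
front edge bottom vs top [528.45487791  62.26833098] [527.96971291  63.27544756]
```

The mark and ON tick agree at 116.5°, 61° from OFF. The key is 8° from the slot (0.14 rad), its head centre is 0.5 mm off axis, and its size fits a fully home height. I'm handing in.

```bash
python3 -c "
from rig import r
print(r.job_done(), r.observe()['clock'])"
```

```text
the job is handed in; nothing more can be done
the job is handed in; nothing more can be done
```

I took the scanner key from the rack, pushed it fully home with the switch OFF, turned it clockwise to the stop and left it there. The job was handed in at about 22 s. No verdict is reported, so the results below are my own checks.

- **Fully home:** the shoulder met the face at TCP height 135.9 mm (136.3 mm expected) with a 24 N push.
- **Turned on:** the cylinder's index mark lines up with the ON tick, both at about 116.5°. That is about 61° from OFF, and the stop is at 60°.
- **Key in the switch:** it stands upright, about 0.5 mm off the switch axis and about 8° (0.14 rad) from the slot, within the 0.3 rad limit.
- **Surroundings:** the gripper is open and clear of everything. The tubes and other items look undisturbed in the final scene picture, though I did not measure them.

**Disagreement:** at the stop the tool had turned 98°, while the cylinder had turned only about 60°. The head looked about 36° past the slot, well over the stated 0.2 rad of play, and I did not find out why. I turned the key back about 30° without the index mark moving before letting go.

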